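# Cull the rocking steriliser lid

## Robot

A 6-joint arm with a two-finger parallel gripper is mounted at the origin on the work surface. World frame = base frame: x ahead of the robot, y to its left, z up, the work surface at z = 0. Lengths are in m, angles in rad, forces in N, time in s.
With the tool pointing down it reaches from about 0.275 to 0.75 m from the base axis. Payload 10.2 kg.
Tool frame: the origin (TCP) lies midway between the tips of the shut fingers; the grasp point (between the pads) lies 19 mm behind it (env.grasp_offset is the distance from the TCP to the grasp point, in m); z points along the fingers, y is the line along which they close (so a half turn about z gives the same grasp; the last joint's range is limited). The gripper opens to 88 mm and grips with 3 to 60 N. Pads are 18 mm wide; open, the fingers measure 123 mm over their backs; the gripper's body (75 mm by 187 mm) begins 45 mm behind the grasp point.
Start: joints at [1.124, 0.313, 1.498, -0, 1.331, -0.223], TCP at [0.117, 0.512, 0.239] pointing down, gripper open.
Joint ranges: [-2.94, 2.94], [-0.97, 2.17], [0.19, 2.56], [-1.23, 4.37], [0.02, 3.11], [-2.88, 2.88]. Speed limits (rad/s): [2.39, 2.39, 3.01, 3.14, 3.14, 3.14].

## Interface

Orientations are given as a unit quaternion [w, x, y, z].
In Python, from cell import env, eyes gives the robot as it stands.
- The arm moves only by the shell command python3 -m creep 'ROWS' [FORCE]. ROWS is JSON, a list of rows, each a list of 7 numbers: the turn, a rotation vector about the tool's x, y, z in units of 180 degrees (1.0 is 180 degrees), then the shift along the tool's x, y, z in units of 0.08 m (1.0 is 0.08 m), then the closure, from -1 (fully open) to 1 (shut), so that 0 is half open. In form: [[rx, ry, rz, tx, ty, tz, grip], ...]. A call has 1 to 10 rows; each row shifts and turns the commanded pose from where the row before left it, along the tool's axes as they then stand; what a row does not reach is not made up. A row lasts 1/8 s, in which the tool goes at most 62.5 mm and 10.7 degrees, less where a joint would pass 70% of its speed; a pose out of reach is approached as far as the arm can. A call with a number of a shift or a turn outside -1 to 1 is refused whole. A call with a gripper value outside its range is refused whole. The fingers move at their own pace and stop on an object; FORCE is the grip in N (left out, the last holds). Time passes only in rows, so rows that do not move let the fingers close. It gives the time, the measured TCP pose, the force, the opening and the grip force at its end, in the units of the state.
- env.get_obs(): the state, without advancing time (a new reading comes with each control period).
- eyes.capture(name): name is "scene" or "side" or "wrist"; returns the picture (400x640x3 uint8, blue, green, red); there is no depth.
- eyes.camera_params(name): a dict with "vertical_fov" (degrees; the focal length in pixels is half the picture's height over the tangent of half this angle, whatever the lens; pixels are square), "cx", "cy" (the principal point, pixels), "cam_to_world" (4x4, takes a point from camera to world coordinates). Camera axes: x right, y down, z forward; pixel columns grow to the right and rows downward; lengths in m; the calibration is good to about 2 mm. A picture is of the moment at which its call begins: read the wrist's pose just before it. camera_params takes no time and is no camera call; for the wrist camera it gives the pose at the moment of the call.
- env.close_job(): hands the job in; it is judged then, once.
The state is a dict: "t": time; "joints": joint angles; "joint_vel": joint speeds; "joint_efforts": joint torques, N m; "tool_pos": TCP position; "tool_rot": TCP orientation; "contact_force": force on the tool from outside, world axes, zero at the start; "moment": the same for the moment, N m; "width": opening from 0.0 (shut) to 1.0 (fully open); "grasp_force": force on a finger pad.
Only numpy, scipy, OpenCV 4.12 (cv2) and the standard library are available. Lean on these libraries where they do the work, as an engineer would, in place of code of your own. Each camera call takes 0.05 s, during which the arm holds its last target. There are 200 camera calls.

## Task

Take both box lids from the sloping drying rack and lay them side by side on the flat steel plate. With both lying there, press down on their corners one after another until you find the lid that rocks; then put that lid, handle up, in the grey reject tray and leave the sound one lying flat on the plate. Set the lids down gently, never drop them, and leave the bottle, the paper roll and the bowl alone.

Things in the scene. Friction and masses are not known exactly. Their poses are not given: they have to be found in the camera images.
- lid_1: Box lid, one of two alike: flat aluminium panel 120 mm (its x) by 90 mm (y), top 12 mm above the soles of four rubber feet, 12 mm square, centred 53 mm (x) and 38 mm (y) from the middle, under the corners. Handle on top. 0.2 to 0.4 kg. Origin: middle of the underside, at sole level; z towards the handle side. Starts on the rack, parallel to its slope, its x up the slope.
- lid_2: The other lid, made as lid_1. On one of the two lids one corner foot (which must be felt) ends 3.5 mm short; it lies flat on the other three feet and looks sound. Lying on a flat surface and pressed at that corner (1 N is enough) the corner dips 3.5 mm, the lid tilting 3.4 degrees, and comes back when let go. All other corners stand firm.
- lid_1_handle (a point): Handle of lid_1: a grey bar 60 mm long (lid's y), 14 mm wide (x), 14 mm high, bridging over the lid's middle on two end posts. This point: the bar's centre, 37 mm above the lid's origin; the bar's underside is 18 mm above the panel. Free space at both sides of it.
- lid_2_handle (a point): Handle of lid_2: a grey bar 60 mm long (lid's y), 14 mm wide (x), 14 mm high, bridging over the lid's middle on two end posts. This point: the bar's centre, 37 mm above the lid's origin; the bar's underside is 18 mm above the panel. Free space at both sides of it.
- plate: Fixed flat dark steel checking plate, 190 mm (x) by 280 mm (y) by 15 mm thick, lying on the counter. Origin: middle of its underside; top 15 mm above. Room for both lids side by side along its y.
- rack: Fixed drying rack: white board, 150 mm up the slope by 240 mm wide (y), on legs. Origin: on the counter under the board's middle, where its surface is 65 mm up. It rises 32 degrees towards its +x, away from the robot, from 25 to 105 mm; a ledge 14 mm high along the low edge stops the lids, which lie side by side along its y, 20 to 32 mm apart. It stands to the robot's left or right, the reject tray on the other side.
- tray: Fixed grey plastic reject tray, open on top, 200 mm (x) by 180 mm (y) by 35 mm high, walls and floor 5 mm thick. Origin: middle of its underside.
- bottle: Bystander: white bottle, 64 mm across, 160 mm high, standing beyond the plate. Origin: middle of its underside.
- roll: Bystander: roll of paper pouch stock standing on end, 110 mm across, 60 mm high. Origin: middle of its underside.
- bowl: Bystander: steel bowl, 120 mm across, 45 mm high. Origin: middle of its underside.
Things that resemble listed ones, but are neither listed nor needed, are in the scene too. Leave any red look-alike of the lid_1 alone.

How it is judged:
By the outcome, as a careful person would: the job done as asked, in the order asked, and still so for the second after the job is handed in, with the robot touching nothing.
It also fails if it takes over 72 s, if anything falls off the work surface, if the arm or the gripper's body presses on something with over 40 N, if the wrist force passes 120 N, or if a joint passes its speed limit or range.

## Working session

There is one attempt and no reset: what is moved stays moved. The work goes in short steps, Python scripts to look and compute and a shell command to move; the robot and the scene stay as the last step left them, time stands still between calls to the robot, and variables do not carry over. Pictures are saved under pics/ and viewed, at most 10 in all, crops included, and the job is handed in when it is done.

```bash
ls; mkdir -p pics; python3 - <<'E'
from cell import env,eyes
import cv2,numpy as np
a=eyes.capture("scene");b=eyes.capture("side")
cv2.imwrite("pics/scene.png",a);cv2.imwrite("pics/side.png",b)
for n in("scene","side","wrist"):
    p=eyes.camera_params(n);print(n,p["vertical_fov"],p["cx"],p["cy"],np.round(p["cam_to_world"],3).tolist())
o=env.get_obs();print({k:np.round(v,3).tolist() for k,v in o.items()},env.grasp_offset)
E
```

```text
pics
scene 51.78549320307309 314.7087804089411 202.4480158536558 [[0.572, 0.588, -0.571, 1.174], [0.82, -0.423, 0.386, -0.431], [-0.015, -0.689, -0.724, 0.887], [0.0, 0.0, 0.0, 1.0]]
side 52.17516880348904 317.11374570408105 200.6939395488276 [[0.972, -0.145, 0.184, 0.324], [-0.234, -0.598, 0.767, -0.825], [-0.001, -0.788, -0.615, 0.739], [0.0, 0.0, 0.0, 1.0]]
wrist 61.87035626541525 316.9444741221856 202.5093945380914 [[0.222, 0.926, 0.307, 0.038], [0.975, -0.21, -0.071, 0.528], [-0.001, 0.315, -0.949, 0.386], [0.0, 0.0, 0.0, 1.0]]
{'t': 0.1, 'joints': [1.124, 0.313, 1.498, -0.0, 1.331, -0.223], 'joint_vel': [0.001, -0.0, -0.002, -0.001, -0.002, -0.0], 'joint_efforts': [0.003, -40.281, -25.265, 0.07, 0.034, -0.0], 'tool_pos': [0.116, 0.512, 0.238], 'tool_rot': [-0.0, 0.112, 0.994, -0.001], 'contact_force': [-0.063, -0.681, 0.021], 'moment': [-0.048, 0.028, -0.059], 'grasp_force': 0.0, 'width': 1.005} 0.0187
```

View pics/scene.png

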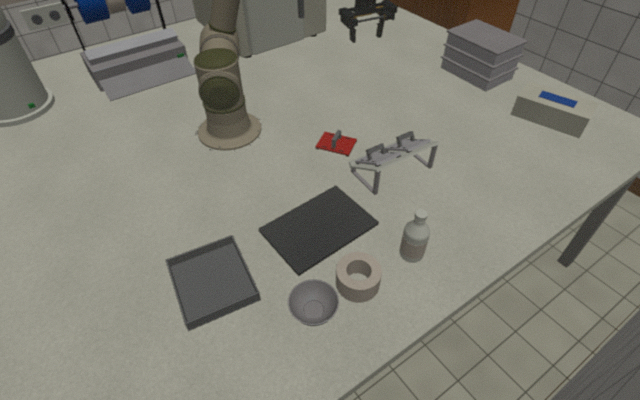

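View pics/side.png

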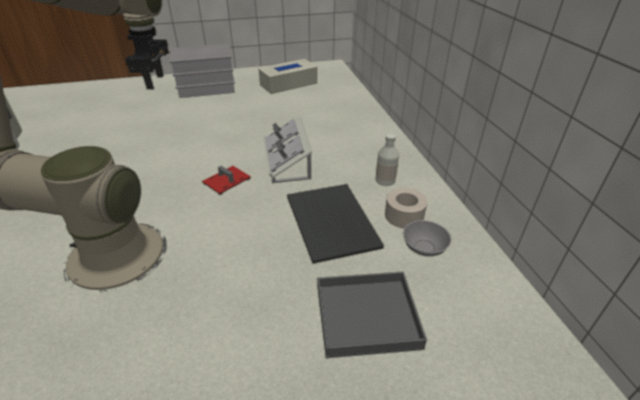

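The scene view shows lid handles on the rack at about (374,150) and (405,137), or (280,152) and (278,130) in the side view. The only thing that could be mistaken for them is the red look-alike at scene (336,143). The plate is at (320,228) and the tray at (212,280). I choose the two grey lids on the white rack. Next I'll triangulate roughly and check a close crop.

```bash
cat > h.py <<'E'
from cell import env,eyes
import numpy as np,cv2
from scipy.spatial.transform import Rotation as R
def ray(p,uv):
    f=200/np.tan(np.radians(p["vertical_fov"])/2);T=np.array(p["cam_to_world"])
    d=T[:3,:3]@np.array([(uv[0]-p["cx"])/f,(uv[1]-p["cy"])/f,1.]);return T[:3,3],d/np.linalg.norm(d)
def onz(p,uv,z):
    o,d=ray(p,uv);return o+d*(z-o[2])/d[2]
def tri(rs):
    A=sum(np.eye(3)-np.outer(d,d) for o,d in rs);b=sum((np.eye(3)-np.outer(d,d))@o for o,d in rs)
    return np.linalg.solve(A,b)
def proj(p,X):
    f=200/np.tan(np.radians(p["vertical_fov"])/2);T=np.linalg.inv(np.array(p["cam_to_world"]))
    c=T[:3,:3]@np.asarray(X)+T[:3,3];return np.array([p["cx"]+f*c[0]/c[2],p["cy"]+f*c[1]/c[2]])
def tool():
    o=env.get_obs();q=o["tool_rot"];return np.array(o["tool_pos"]),R.from_quat([q[1],q[2],q[3],q[0]]),o
def go(pos,Rt,n=1):
    """turn (rotvec/pi, tool) and shift (tool units) if shift made before turn"""
    p,r,o=tool();print("turn",np.round((r.inv()*Rt).as_rotvec()/np.pi,4),"shift(now axes)",np.round(r.inv().apply(pos-p)/.08,3),"shift(after turn)",np.round(Rt.inv().apply(pos-p)/.08,3))
E
python3 - <<'E'
from h import *
s=eyes.camera_params("scene");d=eyes.camera_params("side")
print("plate scene",[onz(s,u,.015).round(3)[:2].tolist() for u in[(334,188),(378,221),(301,269),(260,229)]])
print("plate side",[onz(d,u,.015).round(3)[:2].tolist() for u in[(348,186),(382,246),(314,260),(288,194)]])
print("tray scene top",[onz(s,u,.035).round(3)[:2].tolist() for u in[(233,238),(259,292),(189,319),(167,265)]])
print("tray side",[onz(d,u,.035).round(3)[:2].tolist() for u in[(404,274),(423,342),(327,348),(318,278)]])
for a,b in[((374,150),(280,152)),((405,137),(278,130))]:
    print("handle",tri([ray(s,a),ray(d,b)]).round(3))
for nm,u,v in[("bottle",(413,257),(386,183)),("roll",(358,292),(405,220)),("bowl",(314,315),(427,248)),("red",(336,143),(226,180))]:
    print(nm,onz(s,u,0.01).round(3),onz(d,v,0.01).round(3))
a=eyes.capture("scene");b=eyes.capture("side")
A=cv2.resize(a[115:195,330:450],None,fx=4,fy=4,interpolation=2);B=cv2.resize(b[105:195,250:330],None,fx=4,fy=4,interpolation=2)
c=np.zeros((360,800,3),np.uint8);c[:320,:480]=A;c[:360,480:800]=B
cv2.imwrite("pics/crop.png",c)
E
```

```text
plate scene [[0.471, 0.116], [0.648, 0.137], [0.657, -0.127], [0.481, -0.146]]
plate side [[0.647, 0.125], [0.655, -0.142], [0.478, -0.149], [0.464, 0.128]]
tray scene top [[0.482, -0.227], [0.665, -0.252], [0.634, -0.415], [0.463, -0.402]]
tray side [[0.662, -0.258], [0.629, -0.43], [0.445, -0.398], [0.469, -0.224]]
handle [0.465 0.269 0.08 ]
handle [0.48  0.383 0.091]
bottle [0.792 0.132 0.01 ] [0.767 0.119 0.01 ]
roll [ 0.79 -0.05  0.01] [ 0.755 -0.057  0.01 ]
bowl [ 0.778 -0.172  0.01 ] [ 0.765 -0.171  0.01 ]
red [0.295 0.255 0.01 ] [0.291 0.251 0.01 ]
```

View pics/crop.png

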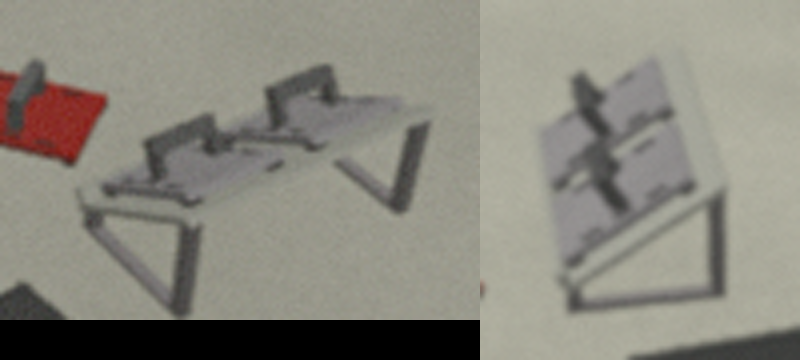

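The crop confirms it: two grey lids with grey bar handles lie on the white sloping rack, and the red one is apart from it. Next I'll move to a view above the rack, already in the grasp orientation.

```bash
cat >> h.py <<'E'
def frame(yaw,tilt):
    """tool orientation: y up the slope (lid x), z into the board"""
    u=np.array([np.cos(yaw),np.sin(yaw),0]);z=np.array([0,0,1.])
    y=np.cos(tilt)*u+np.sin(tilt)*z;n=-np.sin(tilt)*u+np.cos(tilt)*z
    return R.from_matrix(np.c_[np.cross(y,-n),y,-n]),n
E
python3 - <<'E'
from h import *
Rt,n=frame(np.radians(-7.5),np.radians(32));go(np.array([.472,.326,.086])+.13*n,Rt)
E
```

```text
turn [-0.1441 -0.131   0.4573] shift(now axes) [-3.991 -1.358  0.527] shift(after turn) [-1.722  2.984  2.486]
```

```bash
python3 -m creep '[[-0.016,-0.0146,0.0508,0,0,0,0],[-0.016,-0.0146,0.0508,0,0,0,0],[-0.016,-0.0146,0.0508,0,0,0,0],[-0.016,-0.0146,0.0508,0,0,0,0],[-0.016,-0.0146,0.0508,0,0,0,0],[-0.016,-0.0146,0.0508,0,0,0,0],[-0.016,-0.0146,0.0508,0,0,0,0],[-0.016,-0.0146,0.0508,0,0,0,0],[-0.016,-0.0146,0.0508,0,0,0,0]]' 25
python3 -m creep '[[0,0,0,-0.25,0.43,0.35,0],[0,0,0,-0.25,0.43,0.35,0],[0,0,0,-0.25,0.43,0.35,0],[0,0,0,-0.25,0.43,0.35,0],[0,0,0,-0.25,0.43,0.35,0],[0,0,0,-0.25,0.43,0.35,0],[0,0,0,-0.22,0.4,0.38,0],[0,0,0,0,0,0,0]]'
python3 - <<'E'
from h import *
Rt,n=frame(np.radians(-7.5),np.radians(32));go(np.array([.472,.326,.086])+.13*n,Rt)
w=eyes.camera_params("wrist");cv2.imwrite("pics/w1.png",eyes.capture("wrist"))
for X in[(.465,.269,.08),(.48,.383,.091)]:print(proj(w,X))
E
```

```text
t: 1.32
tool_pos: [0.1164, 0.5118, 0.2387]
tool_rot: [0.208, 0.724, 0.632, 0.182]
contact_force: [0.6, -0.3, 0.2]
width: 0.504
grasp_force: 0.0
t: 2.33
tool_pos: [0.4048, 0.3334, 0.1964]
tool_rot: [0.208, 0.724, 0.632, 0.181]
contact_force: [0.6, 0.2, 0.1]
width: 0.502
grasp_force: 0.0
turn [-0.      0.0011 -0.001 ] shift(now axes) [ 0.017 -0.015 -0.007] shift(after turn) [ 0.017 -0.015 -0.007]
[310.83909957 245.8738698 ]
[316.69966913 119.54083053]
```

View pics/w1.png

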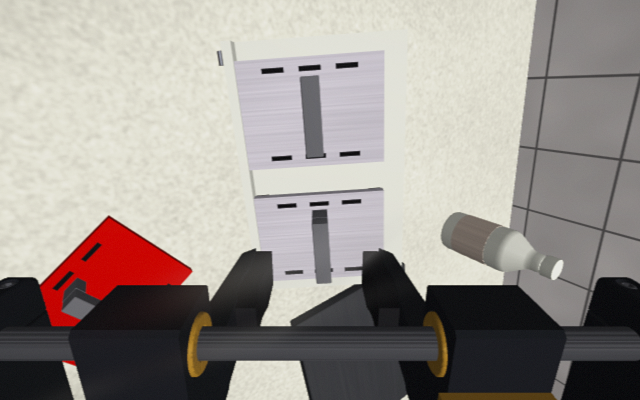

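The wrist picture shows the left lid's panel corners at about (235,62), (384,50), (384,162) and (250,170), with its bar at (312,115). The right lid's top edge runs from (254,197) to (383,188), with its bar at (321,250). I'll cast these onto the tilted plane.

```bash
python3 - <<'E'
from h import *
from scipy.optimize import least_squares
w=eyes.camera_params("wrist");g=cv2.cvtColor(cv2.imread("pics/w1.png"),6)
c=cv2.cornerSubPix(g,np.array([[[235,62]],[[384,50]],[[384,162]],[[250,170]],[[254,197]],[[383,188]]],np.float32),(4,4),(-1,-1),(3,50,.01))[:,0]
print(c.round(1).tolist())
def cast(uv,n,h):
    o,d=ray(w,uv);return o+d*(h-n@o)/(n@d)
def f(x):
    _,n=frame(x[0],np.radians(32));P=[cast(u,n,x[1]) for u in c];D=lambda i,j:np.linalg.norm(P[i]-P[j])
    lx=P[1]-P[0];u=np.array([np.cos(x[0]),np.sin(x[0]),0])*np.cos(np.radians(32))+[0,0,np.sin(np.radians(32))]
    yv=np.cross(n,u)
    return [D(0,1)-.12,D(3,2)-.12,D(4,5)-.12,D(0,3)-.09,D(1,2)-.09]+[yv@(P[1]-P[0]),yv@(P[2]-P[3])]
_,n0=frame(-.13,.5585);s=least_squares(f,[-.13,n0@np.array([.472,.326,.086])-.025])
print("yaw",np.degrees(s.x[0]),"h",s.x[1],np.round(s.fun*1e3,1))
Rt,n=frame(s.x[0],np.radians(32));P=[cast(u,n,s.x[1]) for u in c]
m=np.mean(P[:4],0)
y=np.cross(Rt.as_matrix()[:,1],-n)  # tool x = lid y
H1=m+.025*n;print("H1 from panel",H1.round(4),"lid yaw",[np.degrees(np.arctan2((b-a)[1],(b-a)[0])).round(1) for a,b in[(P[0],P[1]),(P[3],P[2]),(P[4],P[5])]])
b=np.mean([cast(u,n,s.x[1]+.032) for u in[(310.5,76),(315,156)]],0)-.007*n;print("H1 from bar",b.round(4))
L2=(P[4]+P[5])/2-.045*y;print("H2 from panel",(L2+.025*n).round(4))
print("H2 x from bar",[cast(u,n,s.x[1]+.032).round(4).tolist() for u in[(320,222),(323,283)]])
go(H1+(env.grasp_offset-.09-.0)*-0-(env.grasp_offset)*n,Rt);print(proj(w,H1),proj(w,L2+.025*n))
E
```

```text
[[234.10000610351562, 61.0], [384.0, 49.79999923706055], [383.20001220703125, 160.89999389648438], [249.6999969482422, 169.6999969482422], [253.10000610351562, 197.10000610351562], [383.29998779296875, 188.8000030517578]]
yaw -3.0402391859637117 h -0.18497188235955622 [-0.1 -0.4  0.3  0.1  0.2  0.  -0. ]
H1 from panel [0.4735 0.3873 0.094 ] lid yaw [np.float64(-3.0), np.float64(-3.0), np.float64(-3.1)]
H1 from bar [0.474  0.3875 0.0943]
H2 from panel [0.4671 0.2712 0.0938]
H2 x from bar [[0.4655, 0.3014, 0.1001], [0.4613, 0.2405, 0.0995]]
turn [ 0.      0.0138 -0.0216] shift(now axes) [ 0.782 -0.022  1.734] shift(after turn) [0.706 0.028 1.766]
[312.23856814 116.96188441] [321.35313655 249.2806221 ]
```

```bash
python3 -m creep '[[0,0.0138,-0.0216,0,0,0,0],[0,0,0,0.36,0.014,0.0,0],[0,0,0,0.346,0.014,0.2,0],[0,0,0,0,0,0.5,0],[0,0,0,0,0,0.5,0],[0,0,0,0,0,0.4,0],[0,0,0,0,0,0.17,0],[0,0,0,0,0,0,1],[0,0,0,0,0,0,1],[0,0,0,0,0,0,1]]' 25
python3 -m creep '[[0,0,0,0,0,0,1],[0,0,0,0,0,0,1],[0,0,0,0,0,-0.1,1],[0,0,0,0,0,-0.4,1],[0,0,0,0,0,-0.6,1],[0,0,0,0,0,-0.6,1],[0,0,0,0,0,0,1]]'
python3 - <<'E'
from h import *
Rt,n=frame(np.radians(2),0);go(np.array([.563,.066,.015+.037+.1-env.grasp_offset]),Rt)
E
```

```text
t: 3.62
tool_pos: [0.4829, 0.3883, 0.0794]
tool_rot: [0.2, 0.696, 0.662, 0.191]
contact_force: [0.6, -1.0, -0.1]
width: 0.186
grasp_force: 0.0
t: 4.5
tool_pos: [0.4103, 0.3924, 0.1966]
tool_rot: [0.2, 0.696, 0.662, 0.193]
contact_force: [0.1, 0.3, -5.0]
width: 0.155
grasp_force: 25.0
turn [ 0.1791  0.0062 -0.0264] shift(now axes) [-3.985  1.368  1.779] shift(after turn) [-4.145  1.765  0.792]
```

```bash
python3 -m creep '[[0.0448,0.0015,-0.0066,0,0,-0.1,1],[0.0448,0.0015,-0.0066,0,0,-0.1,1],[0.0448,0.0015,-0.0066,0,0,0,1],[0.0448,0.0015,-0.0066,0,0,0,1],[0,0,0,-0.45,0.19,0,1],[0,0,0,-0.6,0.26,0,1],[0,0,0,-0.6,0.26,0,1],[0,0,0,-0.6,0.26,0,1],[0,0,0,-0.6,0.26,0,1],[0,0,0,-0.6,0.26,0.2,1]]'
python3 -m creep '[[0,0,0,-0.45,0.18,0.3,1],[0,0,0,-0.25,0.1,0.3,1],[0,0,0,0,0,0.2,1],[0,0,0,0,0,0,1]]'
python3 - <<'E'
from h import *
Rt,n=frame(np.radians(2),0);go(np.array([.563,.066,.015+.037-env.grasp_offset]),Rt)
a=eyes.capture("scene");b=eyes.capture("side")
c=np.zeros((400,800,3),np.uint8);c[:,:400]=cv2.resize(a[130:330,220:420],(400,400));c[:,400:]=cv2.resize(b[140:340,240:440],(400,400));cv2.imwrite("pics/pl.png",c)
E
```

```text
t: 5.75
tool_pos: [0.5327, 0.1175, 0.1915]
tool_rot: [0.0, 0.696, 0.718, -0.003]
contact_force: [0.4, 0.4, -3.9]
width: 0.155
grasp_force: 25.0
t: 6.25
tool_pos: [0.5547, 0.0647, 0.1268]
tool_rot: [-0.001, 0.695, 0.719, -0.004]
contact_force: [-0.9, -0.3, -3.3]
width: 0.156
grasp_force: 25.0
turn [-0.0024  0.0012 -0.0006] shift(now axes) [0.017 0.113 1.168] shift(after turn) [0.012 0.104 1.168]
```

View pics/pl.png

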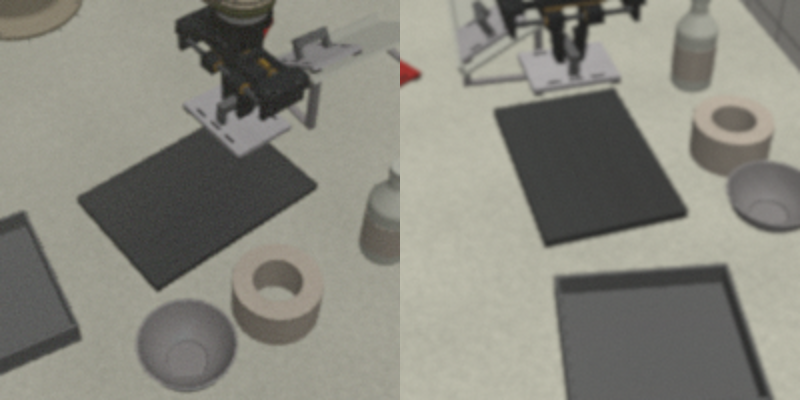

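```bash
python3 -m creep '[[-0.0024,0.0012,0,0.0,0.1,0.4,1],[0,0,0,0,0,0.4,1],[0,0,0,0,0,0.2,1],[0,0,0,0,0,0.1,1],[0,0,0,0,0,0,1]]'
python3 -m creep '[[0,0,0,0,0,0.02,1],[0,0,0,0,0,0.015,1],[0,0,0,0,0,0,1]]'
```

```text
t: 6.98
tool_pos: [0.5641, 0.0646, 0.041]
tool_rot: [0.002, 0.695, 0.719, 0.001]
contact_force: [0.3, -0.4, -3.6]
width: 0.156
grasp_force: 25.0
t: 7.35
tool_pos: [0.5638, 0.0644, 0.0378]
tool_rot: [0.001, 0.695, 0.719, 0.001]
contact_force: [0.2, -0.5, -3.2]
width: 0.152
grasp_force: 25.0
```

```bash
python3 -m creep '[[0,0,0,0,0,0.012,1],[0,0,0,0,0,0.013,1],[0,0,0,0,0,0,1]]'
python3 -m creep '[[0,0,0,0,0,0.012,1],[0,0,0,0,0,0,1]]'
python3 -m creep '[[0,0,0,0,0,0.012,1],[0,0,0,0,0,0,1]]'
```

```text
t: 7.72
tool_pos: [0.5637, 0.0644, 0.0355]
tool_rot: [0.001, 0.695, 0.719, 0.001]
contact_force: [1.8, 0.6, -3.6]
width: 0.155
grasp_force: 25.0
t: 7.98
tool_pos: [0.5639, 0.0645, 0.035]
tool_rot: [0.001, 0.695, 0.719, 0.001]
contact_force: [-1.5, 1.3, 1.2]
width: 0.155
grasp_force: 25.0
t: 8.22
tool_pos: [0.564, 0.0646, 0.035]
tool_rot: [0.002, 0.695, 0.719, 0.001]
contact_force: [-5.4, 0.8, 10.8]
width: 0.157
grasp_force: 25.0
```

```bash
python3 -m creep '[[0,0,0,0,0,-0.02,1],[0,0,0,0,0,0,0],[0,0,0,0,0,0,0],[0,0,0,0,0,0,0],[0,0,0,0,0,-0.3,0],[0,0,0,0,0,-0.6,0],[0,0,0,0,0,-0.6,0],[0,0,0,0,0,-0.3,0]]'
python3 - <<'E'
from h import *
Rt,n=frame(np.radians(-3.04),np.radians(32));H=np.array([.4671,.2710,.0938])
go(H+(.10-env.grasp_offset)*n,Rt)
E
```

```text
t: 9.22
tool_pos: [0.5639, 0.0644, 0.182]
tool_rot: [0.003, 0.695, 0.719, 0.002]
contact_force: [0.4, 0.1, -0.6]
width: 0.5
grasp_force: 0.0
turn [-0.1754 -0.0075  0.0268] shift(now axes) [ 2.667 -1.662  0.227] shift(after turn) [ 2.514 -1.725 -0.794]
```

```bash
python3 -m creep '[[0,0,0,0.35,-0.22,0,0],[0,0,0,0.58,-0.36,0,0],[0,0,0,0.58,-0.36,0,0],[0,0,0,0.58,-0.36,0.1,0],[0,0,0,0.577,-0.362,0.127,0],[-0.0438,-0.0019,0.0067,0,0,0,0],[-0.0438,-0.0019,0.0067,0,0,0,0],[-0.0439,-0.0019,0.0067,0,0,0,0],[-0.0439,-0.0018,0.0067,0,0,0,0],[0,0,0,0,0,0,0]]'
python3 - <<'E'
from h import *
Rt,n=frame(np.radians(-3.04),np.radians(32));H=np.array([.4671,.2710,.0938])
go(H-env.grasp_offset*n,Rt)
E
```

```text
t: 10.48
tool_pos: [0.422, 0.2734, 0.16]
tool_rot: [0.198, 0.697, 0.663, 0.187]
contact_force: [-0.1, 0.7, -0.1]
width: 0.498
grasp_force: 0.0
turn [-0.0019  0.      0.0007] shift(now axes) [-0.     0.047  1.234] shift(after turn) [-0.     0.04   1.235]
```

```bash
python3 -m creep '[[-0.0019,0,0.0007,0,0.04,0.3,0],[0,0,0,0,0,0.45,0],[0,0,0,0,0,0.35,0],[0,0,0,0,0,0.135,0],[0,0,0,0,0,0,1],[0,0,0,0,0,0,1],[0,0,0,0,0,0,1],[0,0,0,0,0,0,1],[0,0,0,0,0,0,1]]'
python3 -m creep '[[0,0,0,0,0,-0.1,1],[0,0,0,0,0,-0.4,1],[0,0,0,0,0,-0.6,1],[0,0,0,0,0,-0.6,1],[0,0,0,0,0,0,1]]'
python3 - <<'E'
from h import *
Rt,n=frame(np.radians(2),0);go(np.array([.563,-.068,.035+.075]),Rt)
E
```

```text
t: 11.6
tool_pos: [0.4777, 0.2704, 0.0788]
tool_rot: [0.2, 0.698, 0.661, 0.19]
contact_force: [-5.4, 0.0, 2.6]
width: 0.153
grasp_force: 25.0
t: 12.22
tool_pos: [0.4056, 0.275, 0.1967]
tool_rot: [0.201, 0.697, 0.66, 0.193]
contact_force: [0.6, 0.9, -3.8]
width: 0.151
grasp_force: 25.0
turn [ 0.1798  0.0065 -0.0277] shift(now axes) [-4.182  1.282  2.074] shift(after turn) [-4.354  1.817  1.084]
```

```bash
python3 -m creep '[[0.045,0.0016,-0.0069,0,0,0,1],[0.045,0.0016,-0.0069,0,0,0,1],[0.045,0.0016,-0.0069,0,0,0,1],[0.0448,0.0017,-0.007,0,0,0,1],[0,0,0,-0.45,0.19,0,1],[0,0,0,-0.62,0.26,0,1],[0,0,0,-0.62,0.26,0,1],[0,0,0,-0.62,0.26,0,1],[0,0,0,-0.62,0.26,0,1],[0,0,0,-0.62,0.26,0.2,1]]'
python3 -m creep '[[0,0,0,-0.5,0.2,0.3,1],[0,0,0,-0.3,0.13,0.4,1],[0,0,0,0,0,0.184,1],[0,0,0,0,0,0,1]]'
python3 - <<'E'
from h import *
Rt,n=frame(np.radians(2),0);go(np.array([.563,-.068,.0355]),Rt)
E
```

```text
t: 13.48
tool_pos: [0.5356, -0.0079, 0.1774]
tool_rot: [-0.0, 0.696, 0.719, -0.002]
contact_force: [0.8, 0.6, -3.4]
width: 0.152
grasp_force: 25.0
t: 13.98
tool_pos: [0.562, -0.0685, 0.1059]
tool_rot: [-0.002, 0.695, 0.719, -0.003]
contact_force: [0.7, 0.6, -3.5]
width: 0.152
grasp_force: 25.0
turn [-0.0024  0.0005 -0.0006] shift(now axes) [0.007 0.019 0.879] shift(after turn) [0.005 0.013 0.879]
```

```bash
python3 -m creep '[[-0.0024,0.0005,0,0,0.015,0.3,1],[0,0,0,0,0,0.3,1],[0,0,0,0,0,0.15,1],[0,0,0,0,0,0.06,1],[0,0,0,0,0,0.03,1],[0,0,0,0,0,0.01,1],[0,0,0,0,0,0,1]]'
python3 -m creep '[[0,0,0,0,0,0.012,1],[0,0,0,0,0,0.01,1],[0,0,0,0,0,0,1]]'
```

```text
t: 14.85
tool_pos: [0.5643, -0.0692, 0.0397]
tool_rot: [0.002, 0.695, 0.719, 0.001]
contact_force: [-1.0, -0.8, -3.8]
width: 0.154
grasp_force: 25.0
t: 15.22
tool_pos: [0.564, -0.0691, 0.0375]
tool_rot: [0.001, 0.695, 0.719, 0.001]
contact_force: [0.2, 1.1, -3.6]
width: 0.153
grasp_force: 25.0
```

```bash
python3 -m creep '[[0,0,0,0,0,0.012,1],[0,0,0,0,0,0.01,1],[0,0,0,0,0,0,1]]'
python3 -m creep '[[0,0,0,0,0,0.01,1],[0,0,0,0,0,0.006,1],[0,0,0,0,0,0,1]]'
```

```text
t: 15.6
tool_pos: [0.564, -0.0691, 0.0357]
tool_rot: [0.001, 0.695, 0.719, 0.001]
contact_force: [0.3, 0.1, -3.5]
width: 0.152
grasp_force: 25.0
t: 15.98
tool_pos: [0.5641, -0.0691, 0.0345]
tool_rot: [0.001, 0.695, 0.719, 0.001]
contact_force: [0.2, 0.5, -4.7]
width: 0.156
grasp_force: 25.0
```

```bash
python3 -m creep '[[0,0,0,0,0,0.01,1],[0,0,0,0,0,0,1]]'
python3 -m creep '[[0,0,0,0,0,0.01,1],[0,0,0,0,0,0,1]]'
```

```text
t: 16.23
tool_pos: [0.5643, -0.0691, 0.034]
tool_rot: [0.002, 0.695, 0.719, 0.001]
contact_force: [-0.3, 0.8, 0.5]
width: 0.15
grasp_force: 25.0
t: 16.48
tool_pos: [0.5643, -0.0692, 0.0339]
tool_rot: [0.002, 0.695, 0.719, 0.001]
contact_force: [-3.1, 1.3, 7.6]
width: 0.151
grasp_force: 25.0
```

```bash
python3 -m creep '[[0,0,0,0,0,-0.015,1],[0,0,0,0,0,0,0],[0,0,0,0,0,0,0],[0,0,0,0,0,0,0],[0,0,0,0,0,-0.2,0],[0,0,0,0,0,-0.3,0],[0,0,0,0.24,0.33,0,1],[0,0,0,0.235,0.332,0,1],[0,0,0,0,0,0.3,1],[0,0,0,0,0,0.17,1]]' 25
python3 -m creep '[[0,0,0,0,0,0,1],[0,0,0,0,0,0,1]]'
```

```text
t: 17.73
tool_pos: [0.6156, -0.0292, 0.0364]
tool_rot: [0.001, 0.695, 0.719, 0.001]
contact_force: [0.7, 0.8, -0.4]
width: 0.07
grasp_force: 0.0
t: 17.98
tool_pos: [0.6161, -0.0297, 0.0376]
tool_rot: [0.002, 0.695, 0.719, 0.001]
contact_force: [1.0, 0.0, 1.1]
width: 0.007
grasp_force: 0.0
```

```bash
for r in '[[0,0,0,0,0,0.05,1],[0,0,0,0,0,0.04,1],[0,0,0,0,0,0,1]]' '[[0,0,0,0,0,0.012,1],[0,0,0,0,0,0,1]]'; do echo; done; python3 -m creep '[[0,0,0,0,0,0.05,1],[0,0,0,0,0,0.045,1],[0,0,0,0,0,0,1]]'
python3 -m creep '[[0,0,0,0,0,0.015,1],[0,0,0,0,0,0,1]]'
python3 -m creep '[[0,0,0,0,0,0.012,1],[0,0,0,0,0,0,1]]'
```

```text
t: 18.35
tool_pos: [0.6156, -0.0294, 0.0288]
tool_rot: [0.001, 0.695, 0.719, 0.001]
contact_force: [0.1, -0.5, 0.6]
width: 0.006
grasp_force: 0.0
t: 18.6
tool_pos: [0.6158, -0.0294, 0.0278]
tool_rot: [0.001, 0.695, 0.719, 0.001]
contact_force: [0.6, -0.4, -0.6]
width: 0.007
grasp_force: 0.0
t: 18.85
tool_pos: [0.6159, -0.0294, 0.0275]
tool_rot: [0.002, 0.695, 0.719, 0.001]
contact_force: [-2.4, -0.0, 5.5]
width: 0.004
grasp_force: 2.5
```

```bash
python3 -m creep '[[0,0,0,0,0,-0.25,1],[0,0,0,0,0,-0.2,1],[0,0,0,0,-0.66,0,1],[0,0,0,0,-0.665,0,1],[0,0,0,0,0,0.25,1],[0,0,0,0,0,0.14,1],[0,0,0,0,0,0.03,1],[0,0,0,0,0,0.02,1],[0,0,0,0,0,0.02,1],[0,0,0,0,0,0,1]]'
python3 -m creep '[[0,0,0,0,0,0.01,1],[0,0,0,0,0,0,1]]'
```

```text
t: 20.1
tool_pos: [0.5104, -0.0329, 0.0273]
tool_rot: [0.002, 0.695, 0.719, 0.001]
contact_force: [-5.2, 1.4, 15.7]
width: 0.007
grasp_force: 7.7
t: 20.35
tool_pos: [0.5104, -0.033, 0.0272]
tool_rot: [0.002, 0.695, 0.719, 0.001]
contact_force: [-8.7, 1.0, 24.5]
width: 0.008
grasp_force: 12.2
```

```bash
python3 -m creep '[[0,0,0,0,0,-0.25,1],[0,0,0,0,0,-0.22,1],[0,0,0,-0.475,0,0,1],[0,0,0,-0.475,0,0,1],[0,0,0,0,0,0.25,1],[0,0,0,0,0,0.14,1],[0,0,0,0,0,0.025,1],[0,0,0,0,0,0.02,1],[0,0,0,0,0,0.015,1],[0,0,0,0,0,0,1]]'
```

```text
t: 21.6
tool_pos: [0.5127, -0.1087, 0.0274]
tool_rot: [0.002, 0.695, 0.719, 0.001]
contact_force: [-0.7, 1.7, 4.7]
width: 0.002
grasp_force: 2.4
```

```bash
python3 -m creep '[[0,0,0,0,0,-0.25,1],[0,0,0,0,0,-0.2,1],[0,0,0,0,0.66,0,1],[0,0,0,0,0.665,0,1],[0,0,0,0,0,0.25,1],[0,0,0,0,0,0.14,1],[0,0,0,0,0,0.025,1],[0,0,0,0,0,0.02,1],[0,0,0,0,0,0.015,1],[0,0,0,0,0,0,1]]'
python3 -m creep '[[0,0,0,0,0,0.01,1],[0,0,0,0,0,0,1]]'
```

```text
t: 22.85
tool_pos: [0.6184, -0.1055, 0.0275]
tool_rot: [0.002, 0.695, 0.719, 0.001]
contact_force: [-1.6, -0.2, 0.3]
width: 0.006
grasp_force: 0.9
t: 23.1
tool_pos: [0.6185, -0.1055, 0.0274]
tool_rot: [0.002, 0.695, 0.719, 0.001]
contact_force: [-3.3, 0.2, 9.4]
width: 0.003
grasp_force: 4.4
```

```bash
python3 -m creep '[[0,0,0,0,0,-0.25,1],[0,0,0,0,0,-0.2,1],[0,0,0,0.55,0,0,1],[0,0,0,0.55,0,0,1],[0,0,0,0.55,0,0,1],[0,0,0,0,0,0.25,1],[0,0,0,0,0,0.13,1],[0,0,0,0,0,0.02,1],[0,0,0,0,0,0,1]]'
python3 - <<'E'
from h import *
Rt,n=frame(np.radians(2),0);go(np.array([.564,.0645,0])+Rt.apply([-.038,.053,0])+[0,0,.0275],Rt)
E
```

```text
t: 24.22
tool_pos: [0.6143, 0.026, 0.0306]
tool_rot: [0.002, 0.696, 0.718, 0.001]
contact_force: [-1.0, -0.9, 0.9]
width: 0.01
grasp_force: 0.0
turn [ 0.0012  0.0004 -0.0008] shift(now axes) [0.028 0.051 0.039] shift(after turn) [0.027 0.051 0.038]
```

```bash
python3 -m creep '[[0,0,0,0.02,0.01,0.025,1],[0,0,0,0,0,0.02,1],[0,0,0,0,0,0,1]]'
python3 -m creep '[[0,0,0,0,0,0.015,1],[0,0,0,0,0,0,1]]'
```

```text
t: 24.6
tool_pos: [0.615, 0.0281, 0.0274]
tool_rot: [0.002, 0.695, 0.719, 0.001]
contact_force: [-1.8, -0.6, 7.0]
width: 0.004
grasp_force: 3.5
t: 24.85
tool_pos: [0.6151, 0.0282, 0.0273]
tool_rot: [0.002, 0.695, 0.719, 0.001]
contact_force: [-6.3, 0.1, 16.5]
width: 0.002
grasp_force: 8.3
```

Firm. Next corner is the +y one at far x.

```bash
python3 -m creep '[[0,0,0,0,0,-0.25,1],[0,0,0,0,0,-0.22,1],[0,0,0,0.475,0,0,1],[0,0,0,0.475,0,0,1],[0,0,0,0,0,0.25,1],[0,0,0,0,0,0.14,1],[0,0,0,0,0,0.025,1],[0,0,0,0,0,0.025,1],[0,0,0,0,0,0.015,1],[0,0,0,0,0,0,1]]'
python3 -m creep '[[0,0,0,0,0,0.012,1],[0,0,0,0,0,0,1]]'
```

```text
t: 26.1
tool_pos: [0.6126, 0.1039, 0.0268]
tool_rot: [0.002, 0.695, 0.719, 0.001]
contact_force: [0.8, -0.3, 1.4]
width: 0.004
grasp_force: 0.6
t: 26.35
tool_pos: [0.6124, 0.1042, 0.0255]
tool_rot: [0.002, 0.695, 0.719, 0.001]
contact_force: [0.7, -0.4, 1.3]
width: 0.01
grasp_force: 0.7
```

Soft: it's already 2 mm below the firm corners at 1.3 N. I'll press on to the bottom to confirm.

```bash
python3 -m creep '[[0,0,0,0,0,0.012,1],[0,0,0,0,0,0.01,1],[0,0,0,0,0,0,1]]'
python3 -m creep '[[0,0,0,0,0,0.01,1],[0,0,0,0,0,0,1]]'
```

```text
t: 26.72
tool_pos: [0.6125, 0.1043, 0.0245]
tool_rot: [0.002, 0.695, 0.719, 0.001]
contact_force: [-1.3, 0.7, 9.4]
width: 0.006
grasp_force: 4.3
t: 26.98
tool_pos: [0.6126, 0.1043, 0.0244]
tool_rot: [0.002, 0.695, 0.719, 0.001]
contact_force: [-3.3, 0.6, 13.7]
width: 0.004
grasp_force: 6.9
```

```bash
python3 -m creep '[[0,0,0,0,0,-0.03,1],[0,0,0,0,0,-0.05,1],[0,0,0,0,0,-0.25,1],[0,0,0,0,0,-0.35,0],[0,0,0,0,0,0,0],[0,0,0,0,0,0,0]]'
python3 - <<'E'
from h import *
Rt,n=frame(np.radians(2),0);go(np.array([.564,.0645,.0345]),Rt)
E
```

```text
t: 27.72
tool_pos: [0.6116, 0.1042, 0.0767]
tool_rot: [0.001, 0.695, 0.719, 0.0]
contact_force: [-0.0, 0.0, -1.8]
width: 0.318
grasp_force: 0.0
turn [ 0.0007  0.0004 -0.0006] shift(now axes) [-0.476 -0.612  0.527] shift(after turn) [-0.476 -0.612  0.528]
```

```bash
python3 -m creep '[[0,0,0,-0.238,-0.306,0,0],[0,0,0,-0.238,-0.306,0,0],[0,0,0,0,0,0.0,0],[0,0,0,0,0,0.25,0],[0,0,0,0,0,0.25,0],[0,0,0,0,0,0.02,0],[0,0,0,0,0,0,1],[0,0,0,0,0,0,1],[0,0,0,0,0,0,1],[0,0,0,0,0,0,1]]' 25
python3 -m creep '[[0,0,0,0,0,0,1],[0,0,0,0,0,-0.1,1],[0,0,0,0,0,-0.4,1],[0,0,0,0,0,-0.7,1],[0,0,0,0,0,-0.6,1],[0,0,0,0,0,0,1]]'
python3 - <<'E'
from h import *
s=eyes.camera_params("scene");d=eyes.camera_params("side")
a=eyes.capture("scene");b=eyes.capture("side")
c=np.zeros((400,800,3),np.uint8);c[:,:400]=cv2.resize(a[150:350,150:350],(400,400));c[:,400:]=cv2.resize(b[170:370,260:460],(400,400));cv2.imwrite("pics/tr.png",c)
Rt,n=frame(np.radians(-8),0);go(np.array([.556,-.326,.02+.1]),Rt)
E
```

```text
t: 28.98
tool_pos: [0.5646, 0.0644, 0.0359]
tool_rot: [0.002, 0.695, 0.719, 0.001]
contact_force: [-1.3, 0.3, 3.2]
width: 0.152
grasp_force: 25.0
t: 29.72
tool_pos: [0.5653, 0.0646, 0.1829]
tool_rot: [0.004, 0.695, 0.719, 0.003]
contact_force: [0.0, -0.8, -4.5]
width: 0.159
grasp_force: 25.0
turn [0.0005 0.0003 0.055 ] shift(now axes) [-4.877 -0.256  0.735] shift(after turn) [-4.849  0.588  0.731]
```

View pics/tr.png

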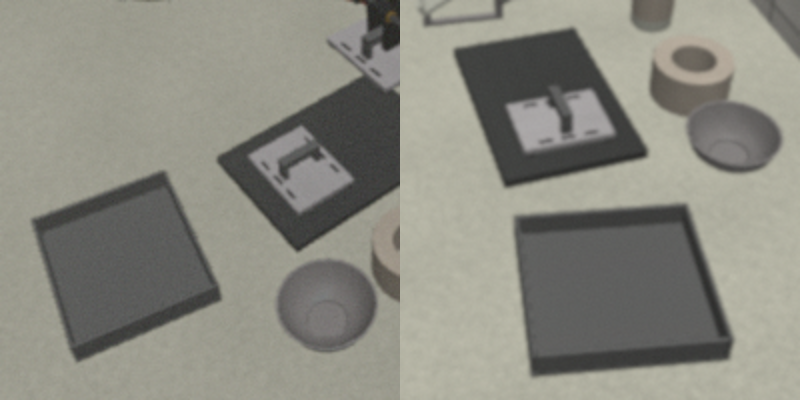

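The picture shows the sound lid flat on the plate, at about (300,170) in the left crop. The tray is empty, with its middle at (127,262), which fits the earlier cast. I'll carry the lid over.

```bash
python3 -m creep '[[0,0,0.0275,0,0,0,1],[0,0,0.0275,0,0,0,1],[0,0,0,-0.4,0.05,0,1],[0,0,0,-0.65,0.08,0,1],[0,0,0,-0.65,0.08,0,1],[0,0,0,-0.65,0.08,0,1],[0,0,0,-0.65,0.08,0,1],[0,0,0,-0.65,0.08,0,1],[0,0,0,-0.65,0.08,0,1],[0,0,0,-0.549,0.06,0.2,1]]'
python3 -m creep '[[0,0,0,0,0,0.3,1],[0,0,0,0,0,0.23,1],[0,0,0,0,0,0,1]]'
python3 - <<'E'
from h import *
Rt,n=frame(np.radians(-8),0);go(np.array([.556,-.326,.025]),Rt)
s=eyes.camera_params("scene");d=eyes.camera_params("side")
A=[onz(s,u,.035) for u in[(232.5,236.5),(259,294),(188.5,324),(167,260.5)]];B=[onz(d,u,.035) for u in[(403.5,273.5),(425,340.5),(326,350),(317.5,278.5)]]
print(np.mean(A,0),np.mean(B,0))
E
```

```text
t: 31.08
tool_pos: [0.5562, -0.3279, 0.162]
tool_rot: [0.001, 0.755, 0.656, 0.001]
contact_force: [-0.0, 0.3, -3.5]
width: 0.155
grasp_force: 25.0
t: 31.45
tool_pos: [0.5562, -0.3249, 0.119]
tool_rot: [-0.001, 0.755, 0.656, 0.0]
contact_force: [-0.2, 0.0, -3.6]
width: 0.152
grasp_force: 25.0
turn [-0.0003 -0.0006  0.0002] shift(now axes) [-0.016 -0.     1.175] shift(after turn) [-1.300e-02 -1.000e-03  1.175e+00]
[ 0.560213   -0.32429614  0.035     ] [ 0.55152795 -0.32778933  0.035     ]
```

```bash
python3 -m creep '[[0,0,0,0,0,0.3,1],[0,0,0,0,0,0.35,1],[0,0,0,0,0,0.25,1],[0,0,0,0,0,0.12,1],[0,0,0,0,0,0.06,1],[0,0,0,0,0,0.03,1],[0,0,0,0,0,0.015,1],[0,0,0,0,0,0,1]]'
python3 -m creep '[[0,0,0,0,0,0.012,1],[0,0,0,0,0,0.01,1],[0,0,0,0,0,0,1]]'
```

```text
t: 32.45
tool_pos: [0.5573, -0.3264, 0.0319]
tool_rot: [0.002, 0.755, 0.656, 0.001]
contact_force: [0.1, 0.3, -3.8]
width: 0.154
grasp_force: 25.0
t: 32.83
tool_pos: [0.5572, -0.3262, 0.0297]
tool_rot: [0.001, 0.755, 0.656, 0.001]
contact_force: [-0.2, 0.4, -3.4]
width: 0.151
grasp_force: 25.0
```

```bash
python3 -m creep '[[0,0,0,0,0,0.012,1],[0,0,0,0,0,0.012,1],[0,0,0,0,0,0.01,1],[0,0,0,0,0,0,1]]'
python3 -m creep '[[0,0,0,0,0,0.01,1],[0,0,0,0,0,0,1]]'
python3 -m creep '[[0,0,0,0,0,0.01,1],[0,0,0,0,0,0,1]]'
```

```text
t: 33.33
tool_pos: [0.5572, -0.3262, 0.0269]
tool_rot: [0.001, 0.755, 0.656, 0.001]
contact_force: [0.1, -0.0, -3.5]
width: 0.152
grasp_force: 25.0
t: 33.58
tool_pos: [0.5572, -0.3262, 0.0262]
tool_rot: [0.001, 0.755, 0.656, 0.001]
contact_force: [0.1, 0.4, -2.7]
width: 0.154
grasp_force: 25.0
t: 33.83
tool_pos: [0.5573, -0.3263, 0.026]
tool_rot: [0.002, 0.755, 0.656, 0.001]
contact_force: [-1.4, 2.7, 2.8]
width: 0.157
grasp_force: 25.0
```

Contact. I'll release, retreat and check.

```bash
python3 -m creep '[[0,0,0,0,0,0,0],[0,0,0,0,0,0,0],[0,0,0,0,0,0,0],[0,0,0,0,0,-0.15,0],[0,0,0,0,0,-0.5,0],[0,0,0,0,0,-0.6,0],[0,0,0,0,0,-0.7,0],[0,0,0,0,0,-0.6,0],[0,0,0,0,0,-0.3,0],[0,0,0,0,0,0,0]]'
python3 - <<'E'
from h import *
a=eyes.capture("scene");b=eyes.capture("side")
c=np.zeros((400,800,3),np.uint8);c[:,:400]=cv2.resize(a[150:350,150:350],(400,400));c[:,400:]=cv2.resize(b[170:370,260:460],(400,400));cv2.imwrite("pics/end.png",c)
E
```

```text
t: 35.08
tool_pos: [0.5569, -0.3262, 0.2558]
tool_rot: [0.004, 0.755, 0.656, 0.001]
contact_force: [-0.3, -0.3, -0.4]
width: 0.497
grasp_force: 0.0
```

View pics/end.png

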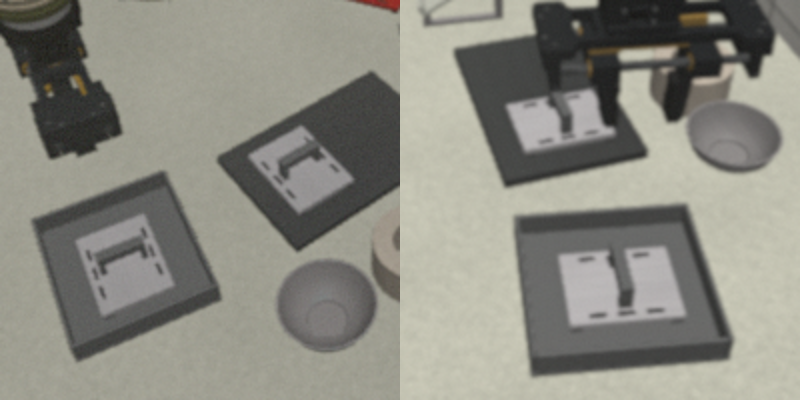

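The final picture shows the rocking lid flat in the tray with its handle up, at about (125,265) in the left crop. The sound lid is flat on the plate at (300,170), and the gripper is clear of everything.

```bash
python3 -c "
from cell import env
print(env.close_job())"
```

```text
the job is handed in; nothing more can be done
None
```

I handed the job in at about 35 s: the lid from the rack's left side rocked (one corner dipped about 3 mm at 1.3 N) and is in the reject tray, handle up, while the other was firm at all four corners and lies flat on the plate.

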